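# Check a sprung pull gauge at its set mark

### The arm

A 7-joint arm with a two-finger parallel gripper is mounted at the origin on a cart in front of the work surface, level with it; the furniture and walls round the work are solid. World frame = base frame: x ahead of the robot, y to its left, z up, the work surface at z = 0. Lengths are in mm, angles in rad, forces in N, time in s.
With the tool pointing down it reaches from about 425 to 950 mm from the base axis. Payload 4.7 kg.
Tool frame: the origin (TCP) lies midway between the tips of the shut fingers; the grasp point (between the pads) lies 19 mm behind it (env.grip_depth is the distance from the TCP to the grasp point, in mm); z points along the fingers, y is the direction in which the jaws open and shut (so a half turn about z gives the same grasp; the last joint's range is limited). The gripper opens to 85 mm and grips with 20 to 120 N. Pads are 22 mm wide; open, the fingers measure 114 mm over their backs; the gripper's body (76 mm by 85 mm) begins 54 mm behind the grasp point. The pads swing forward as they close: fully open they stand 13 mm farther back than shut.
Start: joints at [-1.201, 0.469, -0.049, 1.532, 0.024, 1.141, -0.082], TCP at [262.073, 622.066, 231.335] pointing down, gripper open.
Joint ranges: [-2.59, 2.59], [-0.33, 1.99], [-1.39, 1.29], [0.1, 2.45], [-1.04, 4.18], [0.21, 1.99], [-2.66, 2.66]. Speed limits (rad/s): [2.57, 2.57, 3.14, 3.14, 3.14, 3.14, 3.14].

### API

Orientations are given as [roll, pitch, yaw] about the fixed x, y, z axes, in that order (R = Rz(yaw) Ry(pitch) Rx(roll)).
In Python, from rig import env gives the robot as it stands.
- The arm moves only by the shell command python3 -m creep 'ROWS' [FORCE]. ROWS is JSON, a list of rows, each an object with "delta_pos": the shift along the tool's x, y, z in cm, a list of three; "roll": the turn about the tool's z in degrees; "gripper": the opening, from 0 (shut) to 1 (fully open). A call has 1 to 12 rows; each row shifts and turns the commanded pose from where the row before left it, along the tool's axes as they then stand; what a row does not reach is not made up. A row lasts 1/10 s, in which the tool goes at most 50 mm and 8.59 degrees, less where a joint would pass 70% of its speed; a pose out of reach is approached as far as the arm can. A call with a gripper value outside its range is refused whole. The fingers move at their own pace and stop on an object; FORCE is the grip in N (left out, the last holds). Time passes only in rows, so rows that do not move let the fingers close. It gives the time, the measured TCP pose, the force and the opening at its end, in the units of the state.
- env.read_state(): the state, without advancing time (a new reading comes with each control period).
- env.capture(name): name is "scene" or "side" or "wrist"; returns a dict with "image" (384x512x3 uint8, red, green, blue), "mtx" (3x3 intrinsics, pixels), "cam_to_world" (4x4, takes a point from camera to world coordinates); the wrist camera has in their place "mount" (4x4, takes a point from camera to tool coordinates, whose origin is the TCP and whose axes are the flange's). Camera axes: x right, y up, looking along -z (the intrinsics and any distortion apply to the point x, -y, -z); pixel columns grow to the right and rows downward; lengths in mm; the calibration is good to about 2 mm. A picture is of the moment at which its call begins: read the wrist's pose just before it. There is no depth.
- env.close_job(): hands the job in, once; it reports no verdict.
The state is a dict: "time_s": time; "joints": joint angles; "qd": joint speeds; "tau": joint torques, N m; "eef_pos": TCP position; "tool_rot": TCP orientation; "force": force on the tool from outside, world axes, zero at the start; "torque": the same for the moment, N m; "finger_gap": finger opening in mm.
Only numpy, scipy, OpenCV 4.12 (cv2) and the standard library are available. Lean on these libraries where they do the work, as an engineer would, in place of code of your own. Each camera call takes 0.05 s, during which the arm holds its last target.

### The job

Check the spring of the pull gauge with the red knob: draw the knob out along its track until its pointer stands beside the green clip on the board's edge, and hold it steady there for two seconds. Then ease it back under control until it is fully home, without letting the spring snap it in, and let go; leave the blue gauge unpulled.

Things in the scene. Friction and masses are not known exactly. Their poses are not given: they have to be found in the camera images.
- red_knob (a point): Grip centre of the upright round red knob, 63 mm above the table: 25 mm diameter at heights 46-80 mm, domed top at 86, narrower neck below, on a black 38 mm carriage (top at 32 mm). A white pointer with a black line juts left from under the knob axis. 43 mm behind the home knob is an aluminium spring barrel, top at 48 mm. Axes as the gauge: x along the track away from the robot, y left, z up.
- mark (a point): Top centre of the green clip (24 mm long, white centre line) on the left edge of the red gauge's fixed wooden board, 46 mm left of the knob's line and 16 mm above the table. Axes as the gauge: x along the track away from the robot; the knob is pulled along -x. The pointer is beside the mark when knob and mark have equal x in these axes: 40 to 85 mm out from home. The pointer passes over the clip.
- red_slide (a joint): How far the red knob is drawn out, m: 0 fully home, growing toward the robot, 0.10 the end stop. A spring always pulls it home: 2 N at home, rising 50 N per metre (about 6 N at the farthest mark). The board, 310 x 110 x 12 mm, lies on the table, turned up to 0.35 rad from pointing straight at -x; red and blue gauges may swap sides.
- blue_slide (a joint): The same for the look-alike gauge with the blue knob and no clip, at least 0.23 m to one side of the red one; 0 is home. Leave it alone.

How it is judged:
By the outcome, as a careful person would: the job done as asked, in the order asked, and still so for the second after the job is handed in, with the robot touching nothing.
It also fails if it takes over 40 s, if anything falls off the work surface, if the arm or the gripper's body presses on something with over 40 N, if the wrist force passes 120 N, or if a joint passes its speed limit or range.

## Working session

There is one attempt and no reset: what is moved stays moved. The work goes in short steps, Python scripts to look and compute and a shell command to move; the robot and the scene stay as the last step left them, time stands still between calls to the robot, and variables do not carry over. Pictures are saved under pics/ and viewed, and the job is handed in when it is done.

```bash
mkdir -p pics; ls; python3 - <<'E'
from rig import env
import cv2
s=env.read_state(); print({k:s[k] for k in('time_s','eef_pos','tool_rot','force','finger_gap')}, env.grip_depth)
for n in('scene','side','wrist'):
    c=env.capture(n); cv2.imwrite(f'pics/{n}0.png',c['image'][:,:,::-1])
    print(n,c['mtx'].tolist(), [k for k in c], c.get('cam_to_world',c.get('mount')).__repr__())
E
```

```text
pics
{'time_s': 0.0, 'eef_pos': array([261.85825794, 621.48356264, 230.24056564]), 'tool_rot': array([-3.13957841e+00,  6.72263457e-05,  2.74284264e+00]), 'force': array([ 0.55388514,  0.19409497, -0.29992839]), 'finger_gap': 85.53489231490204} 18.700000000000003
scene [[412.32730513341295, 0.0, 247.82567173353132], [0.0, 412.32730513341295, 197.33164312012457], [0.0, 0.0, 1.0]] ['image', 'mtx', 'cam_to_world'] array([[-6.26484589e-01,  4.42982968e-01, -6.41313613e-01,
        -1.14694719e+01],
       [-7.79142858e-01, -3.78402410e-01,  4.99747960e-01,
         4.31039138e+02],
       [-2.12947822e-02,  8.12759317e-01,  5.82210293e-01,
         5.66379047e+02],
       [ 0.00000000e+00,  0.00000000e+00,  0.00000000e+00,
         1.00000000e+00]])
side [[428.40889094926536, 0.0, 253.6398277684492], [0.0, 428.40889094926536, 189.4422739511362], [0.0, 0.0, 1.0]] ['image', 'mtx', 'cam_to_world'] array([[-9.54408110e-01,  1.92502342e-01, -2.28140326e-01,
         3.32713956e+02],
       [-2.98340314e-01, -6.40521696e-01,  7.07619258e-01,
         6.74441234e+02],
       [-9.91046437e-03,  7.43421015e-01,  6.68750310e-01,
         6.91607604e+02],
       [ 0.00000000e+00,  0.00000000e+00,  0.00000000e+00,
         1.00000000e+00]])
wrist [[298.59692080699506, 0.0, 256.0947527529879], [0.0, 298.59692080699506, 194.00062935253314], [0.0, 0.0, 1.0]] ['image', 'mtx', 'mount'] array([[ 6.42149266e-04,  9.54479092e-01,  2.98277137e-01,
         7.60429534e+01],
       [ 9.99998806e-01, -1.03213840e-03,  1.14995748e-03,
        -8.76442328e-01],
       [ 1.40547366e-03,  2.98276043e-01, -9.54478615e-01,
        -1.41484321e+02],
       [ 0.00000000e+00,  0.00000000e+00,  0.00000000e+00,
         1.00000000e+00]])
```

View pics/scene0.png

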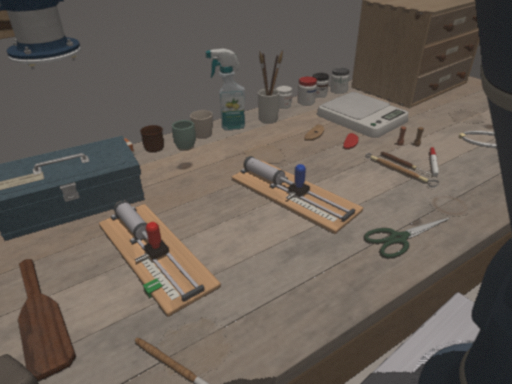

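View pics/side0.png

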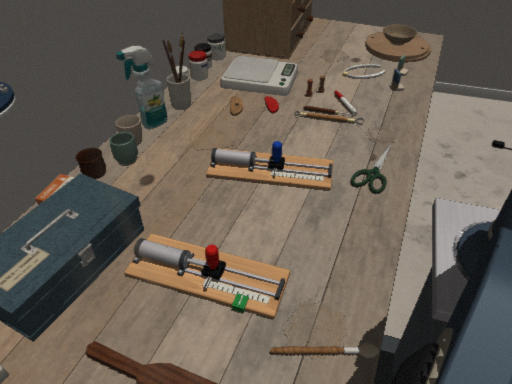

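The scene view shows the red knob near (153,235) with the green clip at (153,287), and the blue gauge off to the right. The side view shows the red knob near (212,257) and the clip at (240,302). Next I measure them.

```bash
cat > h.py <<'E'
from rig import env
import numpy as np, cv2
def ray(c,uv):
    K=c['mtx'];T=c['cam_to_world']
    d=np.array([(uv[0]-K[0,2])/K[0,0],-(uv[1]-K[1,2])/K[1,1],-1.])
    return T[:3,3],T[:3,:3]@d/np.linalg.norm(d)
def plane(c,uv,z):
    o,d=ray(c,uv); return o+d*(z-o[2])/d[2]
def tri(cs,uvs):
    A=np.zeros((3,3));b=np.zeros(3);R=[ray(c,u) for c,u in zip(cs,uvs)]
    for o,d in R:
        P=np.eye(3)-np.outer(d,d);A+=P;b+=P@o
    p=np.linalg.solve(A,b); return p,[np.linalg.norm((np.eye(3)-np.outer(d,d))@(p-o)) for o,d in R]
def blobs(im,col,amin=15):
    h=cv2.cvtColor(im,cv2.COLOR_RGB2HSV);H,S,V=cv2.split(h)
    m={'red':((H<6)|(H>174))&(S>170)&(V>60),'green':(H>45)&(H<75)&(S>150)&(V>60),'blue':(H>108)&(H<125)&(S>150)&(V>50)}[col].astype(np.uint8)
    n,l,st,ce=cv2.connectedComponentsWithStats(m)
    return [(st[i].tolist(),ce[i].round(2).tolist()) for i in range(1,n) if st[i][4]>amin],l
E
python3 - <<'E'
from h import *
for n in('scene','side'):
    c=env.capture(n); im=c['image']
    for k in('red','green','blue'):print(n,k,blobs(im,k)[0])
    x0,y0=(90,190) if n=='scene' else(115,220)
    cr=im[y0:y0+130,x0:x0+180,::-1]; cv2.imwrite(f'pics/{n}_z.png',cv2.resize(cr,None,fx=4.4,fy=4.4,interpolation=cv2.INTER_CUBIC))
E
```

```text
scene red [([147, 223, 11, 8, 68], [151.88, 226.28])]
scene green []
scene blue []
side red [([189, 50, 17, 9, 121], [197.4, 54.44]), ([335, 91, 7, 7, 23], [337.96, 93.96]), ([265, 97, 14, 16, 146], [271.32, 103.89]), ([206, 245, 13, 23, 229], [211.96, 255.23])]
side green [([233, 295, 15, 14, 104], [240.01, 301.69])]
side blue [([273, 142, 9, 17, 98], [277.05, 148.65])]
```

View pics/scene_z.png

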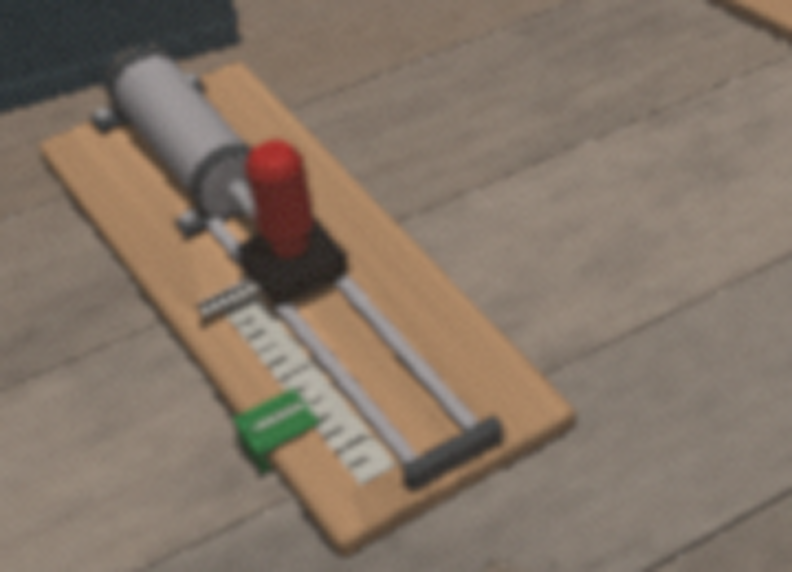

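View pics/side_z.png

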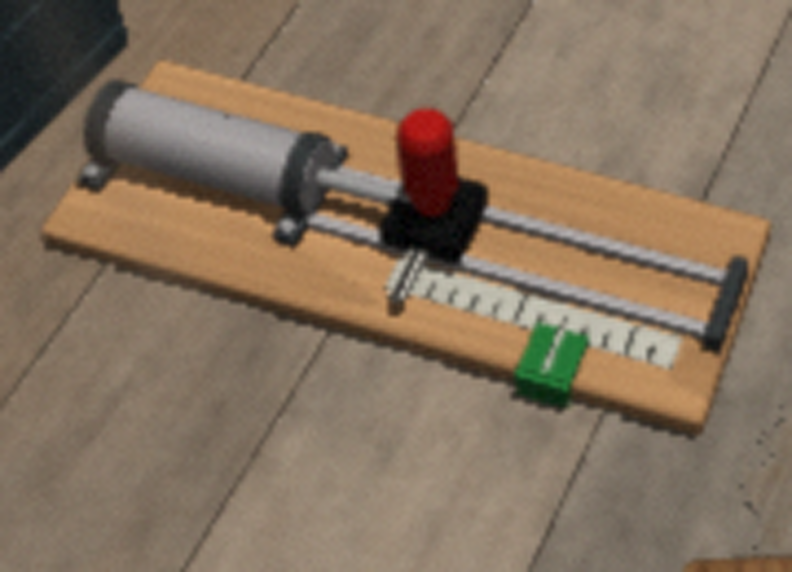

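Both zooms are clear: board corners, the white line on the clip (scene zoom 277,418; side zoom 555,350), and the knob axis. I turn these into positions.

```bash
python3 - <<'E'
from h import *
cs=env.capture('scene');cd=env.capture('side')
S=lambda x,y:(90+(x+.5)/4.4-.5,190+(y+.5)/4.4-.5)
D=lambda x,y:(115+(x+.5)/4.4-.5,220+(y+.5)/4.4-.5)
s=dict(nr=S(575,410),nl=S(343,543),fl=S(42,148),fr=S(240,67))
d=dict(nr=D(768,220),nl=D(697,425),fl=D(45,232),fr=D(160,65))
out=[]
for n,c,q in(('scene',cs,s),('side',cd,d)):
    p={k:plane(c,v,12)[:2] for k,v in q.items()}
    print(n,{k:v.round(1).tolist() for k,v in p.items()},'L',np.linalg.norm(p['fr']-p['nr']),np.linalg.norm(p['fl']-p['nl']),'W',np.linalg.norm(p['nl']-p['nr']),np.linalg.norm(p['fl']-p['fr']))
    for a,b in(('nr','fr'),('nl','fl')):
        v=p[b]-p[a];print('yaw',np.arctan2(v[1],v[0]))
    v=p['nl']-p['nr'];print('w yaw',np.arctan2(-v[0],v[1]))
    p['c']=sum(p.values())/4;print('ctr',p['c'])
for nm,a,b,z in(('clip',S(277,418),D(555,350),16),('knob',S(281,195),D(429,165),63),('ptr',S(230,300),D(407,280),20)):
    t,r=tri([cs,cd],[a,b]);print(nm,t.round(1),np.round(r,1),plane(cs,a,z).round(1),plane(cd,b,z).round(1))
E
```

```text
scene {'nr': [426.1, 157.8], 'nl': [428.0, 264.7], 'fl': [732.3, 258.2], 'fr': [729.5, 152.8]} L 303.4450595869076 304.40945595318294 W 106.88882384584535 105.46429779519258
yaw -0.016510073866565573
yaw -0.02120819204746332
w yaw -0.017783427237453367
ctr [578.94505138 208.363875  ]
side {'nr': [427.7, 159.7], 'nl': [430.5, 268.1], 'fl': [733.8, 259.8], 'fr': [731.4, 155.0]} L 303.75303354757597 303.376576526205 W 108.454501438012 104.8076890150425
yaw -0.01551042942577309
yaw -0.02751969372831438
w yaw -0.026568626489744434
ctr [580.85006847 210.66311445]
clip [495.4 255.4  18. ] [0.3 0.3] [497. 255.  16.] [496.  253.9  16. ]
knob [566.6 208.8  61.2] [1.7 1.7] [566.2 207.9  63. ] [565.1 212.1  63. ]
ptr [567.9 239.9  18.7] [1. 1.] [567.4 239.4  20. ] [567.  241.8  20. ]
```

Checks hold: board sizes within 2–5%, clip height 18 (16 expected), knob height 61 (63 expected), knob to clip across the track about 46. The knob is at (566.5, 209.5), the gauge yaw is about -0.02 and the pull is about 71.5 mm. I'll grip with the jaws across the track to clear the barrel: turn first, then move across high up.

```bash
python3 -m creep '[{"delta_pos":[0,0,0],"roll":-7.2,"gripper":1},{"delta_pos":[0,0,0],"roll":-7.2,"gripper":1},{"delta_pos":[0,0,0],"roll":-7.3,"gripper":1},{"delta_pos":[-1,-1.4,0],"roll":0,"gripper":1},{"delta_pos":[-2,-2.6,0],"roll":0,"gripper":1},{"delta_pos":[-2,-2.6,0],"roll":0,"gripper":1},{"delta_pos":[-2,-2.6,0],"roll":0,"gripper":1},{"delta_pos":[-2,-2.6,0],"roll":0,"gripper":1},{"delta_pos":[-2,-2.6,0],"roll":0,"gripper":1},{"delta_pos":[-2,-2.6,0],"roll":0,"gripper":1},{"delta_pos":[-2,-2.6,0],"roll":0,"gripper":1},{"delta_pos":[-2,-2.6,0],"roll":0,"gripper":1}]' 40
```

```text
time_s: 1.55
eef_pos: [428.8, 393.9, 231.5]
tool_rot: [-3.141, 0.0, 3.117]
force: [0.2, -0.4, -0.2]
finger_gap: 85.4
```

```bash
python3 -m creep '[{"delta_pos":[-2,-2.6,0],"roll":0,"gripper":1},{"delta_pos":[-2,-2.6,0],"roll":0,"gripper":1},{"delta_pos":[-2,-2.6,0],"roll":0,"gripper":1},{"delta_pos":[-2,-2.6,0],"roll":0,"gripper":1},{"delta_pos":[-2,-2.6,0],"roll":0,"gripper":1},{"delta_pos":[-2,-2.6,0],"roll":0,"gripper":1},{"delta_pos":[-1,-1.3,0],"roll":0,"gripper":1},{"delta_pos":[0,0,0],"roll":0,"gripper":1},{"delta_pos":[0,0,0],"roll":0,"gripper":1}]'
python3 - <<'E'
from h import *
s=env.read_state();print(s['time_s'],s['eef_pos'],s['tool_rot'],s['force'])
c=env.capture('wrist');cv2.imwrite('pics/w1.png',c['image'][:,:,::-1])
E
```

```text
time_s: 2.45
eef_pos: [553.3, 226.1, 231.3]
tool_rot: [3.141, -0.001, 3.121]
force: [0.1, 0.4, 0.2]
finger_gap: 85.4
2.45 [553.3138705  226.07818221 231.25949882] [ 3.14055150e+00 -8.55952332e-04  3.12142835e+00] [0.1394123  0.41086076 0.24659166]
```

View pics/w1.png

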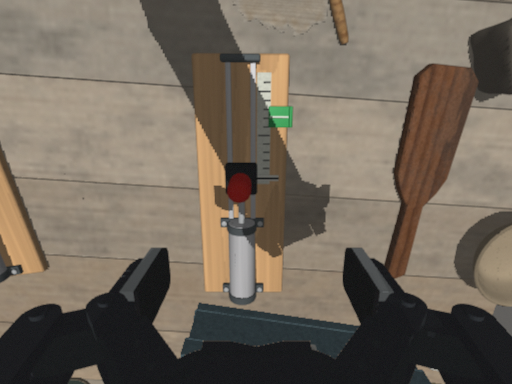

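The wrist view shows the red knob at (238,188), the pointer near (268,178), the clip at (281,117) and the board square in view. I use it as an independent measurement.

```bash
cat >> h.py <<'E'
from scipy.spatial.transform import Rotation as Ro
def wrist():
    s=env.read_state();c=env.capture('wrist')
    T=np.eye(4);T[:3,:3]=Ro.from_euler('xyz',s['tool_rot']).as_matrix();T[:3,3]=s['eef_pos']
    c['cam_to_world']=T@c['mount'];return s,c
E
python3 - <<'E'
from h import *
s,c=wrist();im=c['image']
cv2.imwrite('pics/w1z.png',cv2.resize(im[40:220,180:310,::-1],None,fx=3.3,fy=3.3,interpolation=cv2.INTER_CUBIC))
print(blobs(im,'red')[0],blobs(im,'green')[0])
for n,z,uv in(('knobtop',80,(239,187)),('clip',16,(281,117)),('ptr',19,(270,178)),('nr',12,(194,55)),('nl',12,(289,55)),('fr',12,(206,291)),('fl',12,(281,292))):
    print(n,plane(c,uv,z).round(1))
E
```

```text
[([226, 173, 24, 30, 545], [238.02, 187.88])] [([268, 119, 6, 8, 29], [270.28, 122.34])]
knobtop [559.9 208.3  80. ]
clip [494.7 255.8  16. ]
ptr [566.5 242.6  19. ]
nr [426.8 159.5  12. ]
nl [428.6 264.5  12. ]
fr [730.6 152.2  12. ]
fl [734.1 257.8  12. ]
```

View pics/w1z.png

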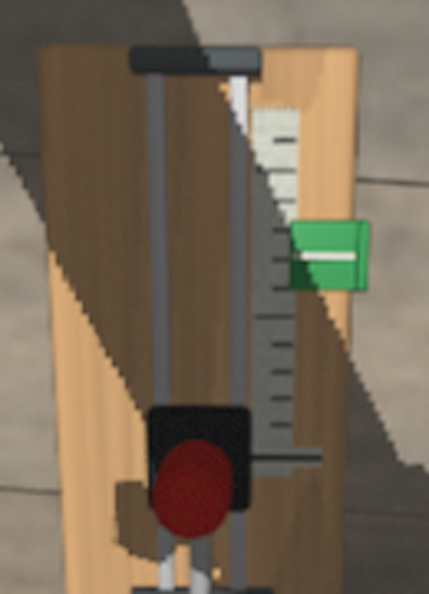

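Wrist view agrees: pointer x ≈ 567, clip line ≈ 495.5, so the pull is about 71.5 mm; yaw is -0.021. I align over the knob and go down.

```bash
python3 -m creep '[{"delta_pos":[-0.7,-0.85,0],"roll":0,"gripper":1},{"delta_pos":[-0.65,-0.85,0],"roll":0,"gripper":1},{"delta_pos":[0,0,1.5],"roll":0,"gripper":1},{"delta_pos":[0,0,2.5],"roll":0,"gripper":1},{"delta_pos":[0,0,2.5],"roll":0,"gripper":1},{"delta_pos":[0,0,2],"roll":0,"gripper":1},{"delta_pos":[0,0,1],"roll":0,"gripper":1},{"delta_pos":[0,0,0],"roll":0,"gripper":1}]'
python3 - <<'E'
from h import *
for n in('scene','side','wrist'):
    c=env.capture(n); im=c['image']; cv2.imwrite(f'pics/{n}2.png',im[:,:,::-1])
a=cv2.imread('pics/side2.png')[160:330,110:310];b=cv2.imread('pics/wrist2.png')
cv2.imwrite('pics/m2.png',np.hstack([cv2.resize(a,(400,340)),cv2.resize(b,(400,340))]))
E
```

```text
time_s: 3.35
eef_pos: [566.8, 207.1, 134.9]
tool_rot: [-3.14, -0.002, 3.121]
force: [0.6, 0.2, -0.8]
finger_gap: 85.4
```

View pics/m2.png

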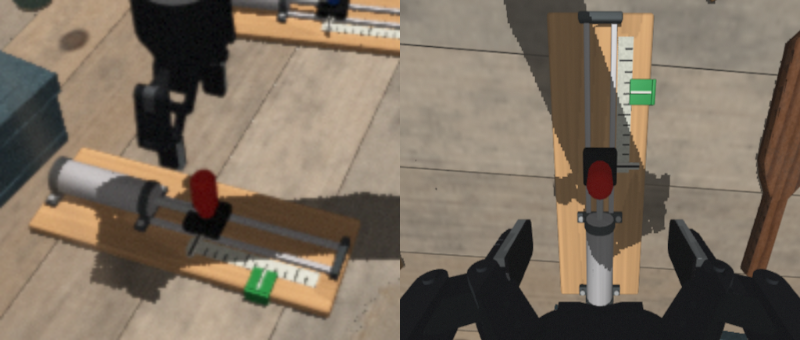

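The knob sits midway between the jaws (wrist view x ≈ 600, between 525 and 675). Going down 89 mm.

```bash
python3 -m creep '[{"delta_pos":[0,0.1,1.4],"roll":0,"gripper":1},{"delta_pos":[0,0,2],"roll":0,"gripper":1},{"delta_pos":[0,0,2],"roll":0,"gripper":1},{"delta_pos":[0,0,1.6],"roll":0,"gripper":1},{"delta_pos":[0,0,1.2],"roll":0,"gripper":1},{"delta_pos":[0,0,0.7],"roll":0,"gripper":1},{"delta_pos":[0,0,0],"roll":0,"gripper":1}]'
python3 - <<'E'
from h import *
for n in('scene','side'):
    c=env.capture(n); im=c['image']; cv2.imwrite(f'pics/{n}3.png',im[:,:,::-1])
a=cv2.imread('pics/side3.png')[160:330,110:310];b=cv2.imread('pics/scene3.png')[160:330,60:260]
cv2.imwrite('pics/m3.png',np.hstack([cv2.resize(a,(400,340)),cv2.resize(b,(400,340))]))
E
```

```text
time_s: 4.2
eef_pos: [566.9, 208.8, 46.5]
tool_rot: [-3.141, -0.001, 3.122]
force: [-0.8, 0.8, -0.3]
finger_gap: 85.7
```

View pics/m3.png

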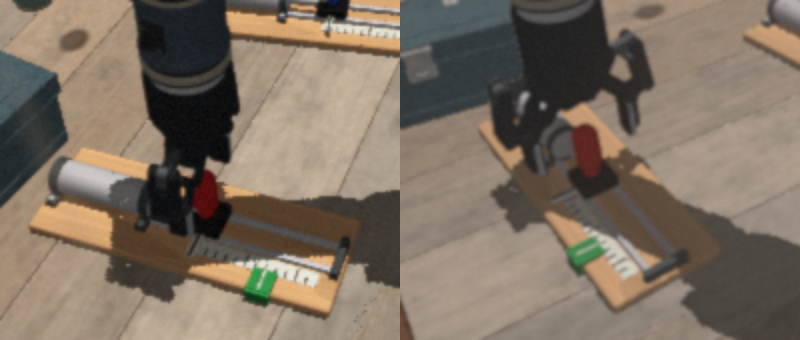

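The knob is between the fingers, but I want to know if it is centred along the track, so I project where the pads should appear.

```bash
python3 - <<'E'
from h import *
s=env.read_state();R=Ro.from_euler('xyz',s['tool_rot']).as_matrix()
for n,x0,y0 in(('side',110,160),('scene',60,160)):
    c=env.capture(n);Ti=np.linalg.inv(c['cam_to_world'])
    for nm,q in(('L',(0,43,-13)),('R',(0,-43,-13)),('grip',(0,0,-19)),('Lmid',(0,43,-32))):
        p=Ti[:3,:3]@(s['eef_pos']+R@np.array(q))+Ti[:3,3]
        K=c['mtx'];u=K[0,0]*p[0]/-p[2]+K[0,2];v=K[1,1]*-p[1]/-p[2]+K[1,2]
        print(n,nm,((u-x0)*2,(v-y0)*2),(u,v))
    print(blobs(c['image'],'red')[0])
E
```

```text
side L (np.float64(184.47766218524015), np.float64(228.13048143561684)) (np.float64(202.23883109262007), np.float64(274.0652407178084))
side R (np.float64(219.93175001554113), np.float64(159.73754155526717)) (np.float64(219.96587500777056), np.float64(239.86877077763359))
side grip (np.float64(202.3910682163542), np.float64(188.54609127483343)) (np.float64(211.1955341081771), np.float64(254.27304563741671))
side Lmid (np.float64(182.57436492693046), np.float64(215.0650682241518)) (np.float64(201.28718246346523), np.float64(267.5325341120759))
[([189, 50, 18, 11, 147], [197.32, 55.19]), ([335, 91, 7, 7, 25], [337.92, 94.16]), ([265, 97, 13, 16, 144], [271.32, 103.92]), ([206, 245, 13, 24, 205], [212.56, 257.59])]
scene L (np.float64(143.0152999211315), np.float64(168.720607475948)) (np.float64(131.50764996056574), np.float64(244.360303737974))
scene R (np.float64(225.5995978155458), np.float64(130.97358166171023)) (np.float64(172.7997989077729), np.float64(225.4867908308551))
scene grip (np.float64(184.43084367881283), np.float64(144.47706560422193)) (np.float64(152.21542183940642), np.float64(232.23853280211097))
scene Lmid (np.float64(139.13028480794082), np.float64(153.02557094275005)) (np.float64(129.5651424039704), np.float64(236.51278547137503))
[]
```

The grasp point projects onto the knob in both views (side 211,254 against knob 212,257). Closing.

```bash
python3 -m creep '[{"delta_pos":[0,0,0],"roll":0,"gripper":0.5},{"delta_pos":[0,0,0],"roll":0,"gripper":0.4},{"delta_pos":[0,0,0],"roll":0,"gripper":0.2},{"delta_pos":[0,0,0],"roll":0,"gripper":0},{"delta_pos":[0,0,0],"roll":0,"gripper":0},{"delta_pos":[0,0,0],"roll":0,"gripper":0},{"delta_pos":[0,0,0],"roll":0,"gripper":0},{"delta_pos":[0,0,0],"roll":0,"gripper":0}]' 50
```

```text
time_s: 5.2
eef_pos: [567.4, 207.4, 47.8]
tool_rot: [-3.14, -0.0, 3.121]
force: [-1.9, -4.4, 4.5]
finger_gap: 23.4
```

Gripped at 23.4 mm with small side forces. I pull slowly, about 60 mm, then look.

```bash
python3 -m creep '[{"delta_pos":[0.3,-0.1,0],"roll":0,"gripper":0},{"delta_pos":[0.6,0,0],"roll":0,"gripper":0},{"delta_pos":[0.6,0,0],"roll":0,"gripper":0},{"delta_pos":[0.6,0,0],"roll":0,"gripper":0},{"delta_pos":[0.6,0,0],"roll":0,"gripper":0},{"delta_pos":[0.6,0,0],"roll":0,"gripper":0},{"delta_pos":[0.6,0,0],"roll":0,"gripper":0},{"delta_pos":[0.6,0,0],"roll":0,"gripper":0},{"delta_pos":[0.6,0,0],"roll":0,"gripper":0},{"delta_pos":[0.6,0,0],"roll":0,"gripper":0},{"delta_pos":[0.3,0,0],"roll":0,"gripper":0},{"delta_pos":[0,0,0],"roll":0,"gripper":0}]'
python3 - <<'E'
from h import *
for n in('side','scene','wrist'):
    c=env.capture(n); im=c['image']; cv2.imwrite(f'pics/{n}4.png',im[:,:,::-1])
a=cv2.imread('pics/side4.png')[230:330,170:290];b=cv2.imread('pics/wrist4.png')[60:260,180:380]
cv2.imwrite('pics/m4.png',np.hstack([cv2.resize(a,(420,350),interpolation=2),cv2.resize(b,(350,350),interpolation=2)]))
E
```

```text
time_s: 6.4
eef_pos: [507.6, 208.9, 47.8]
tool_rot: [3.141, 0.002, 3.122]
force: [5.4, -2.9, 4.3]
finger_gap: 23.2
```

View pics/m4.png

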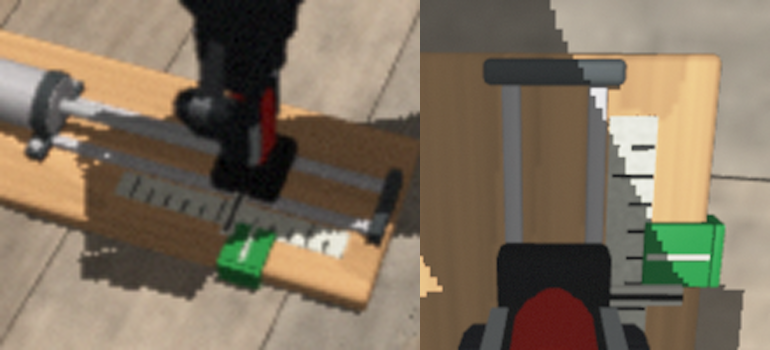

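View pics/wrist4.png

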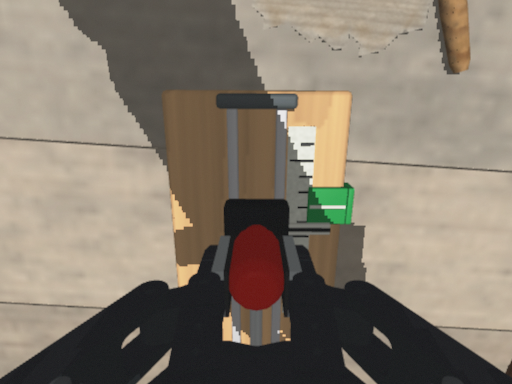

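The pointer (wrist 310,229.7) is still short of the clip line (325,207.4). I measure the remaining distance.

```bash
python3 - <<'E'
from h import *
s,c=wrist();im=c['image']
cv2.imwrite('pics/w4z.png',cv2.resize(im[180:250,270:370,::-1],None,fx=7,fy=7,interpolation=cv2.INTER_CUBIC))
u=np.array([1,-.021,0]);a=plane(c,(325,207.4),16)
for z in(18,20,22,24):
    b=plane(c,(314,229.7),z);print(z,a.round(1),b.round(1),(b-a)@u)
E
```

```text
18 [495.2 250.5  16. ] [509.1 243.9  18. ] 14.080066736393615
20 [495.2 250.5  16. ] [508.2 243.5  20. ] 13.179243650345795
22 [495.2 250.5  16. ] [507.3 243.1  22. ] 12.278420564298031
24 [495.2 250.5  16. ] [506.4 242.7  24. ] 11.37759747825027
```

View pics/w4z.png

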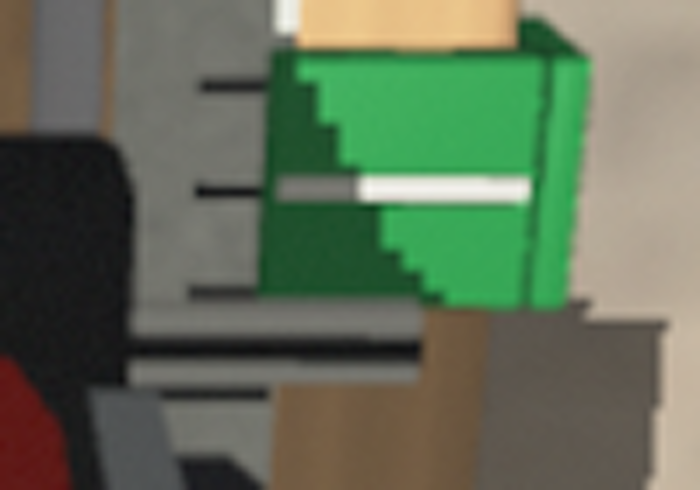

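The remaining distance is about 12 mm by both travel and picture. I draw 11 mm, then check.

```bash
python3 -m creep '[{"delta_pos":[0.3,0,0],"roll":0,"gripper":0},{"delta_pos":[0.4,0,0],"roll":0,"gripper":0},{"delta_pos":[0.3,0,0],"roll":0,"gripper":0},{"delta_pos":[0.1,0,0],"roll":0,"gripper":0},{"delta_pos":[0,0,0],"roll":0,"gripper":0},{"delta_pos":[0,0,0],"roll":0,"gripper":0}]'
python3 - <<'E'
from h import *
s,c=wrist();print(s['eef_pos']);a=c['image'][180:250,270:370,::-1]
d=env.capture('side')['image'][270:320,200:275,::-1];e=env.capture('scene')['image'][250:310,120:210,::-1]
cv2.imwrite('pics/m5.png',np.vstack([cv2.resize(a,(500,350),interpolation=2),np.hstack([cv2.resize(d,(250,167),interpolation=2),cv2.resize(e,(250,167),interpolation=2)])]))
E
```

```text
time_s: 7.2
eef_pos: [497.3, 209.1, 47.8]
tool_rot: [3.141, 0.002, 3.121]
force: [4.6, -3.5, 4.0]
finger_gap: 23.2
[497.26831236 209.09476994  47.77130063]
```

View pics/m5.png

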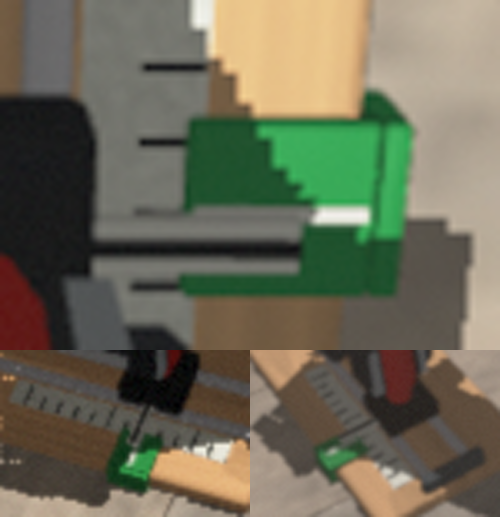

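The pointer is near the line but the pointer's unknown height leaves parallax. I settle it by comparing this with the two earlier home wrist pictures (different camera heights), and with the scale ticks.

```bash
python3 - <<'E'
from h import *
a=cv2.imread('pics/w1.png')[105:190,245:305];b=cv2.imread('pics/wrist2.png')
print(b.shape)
cv2.imwrite('pics/ha.png',np.hstack([cv2.resize(a,None,fx=6.5,fy=6.5,interpolation=2),]))
cv2.imwrite('pics/hb.png',cv2.resize(b[90:195,270:340],None,fx=5.6,fy=5.6,interpolation=2))
E
```

```text
(384, 512, 3)
```

View pics/ha.png

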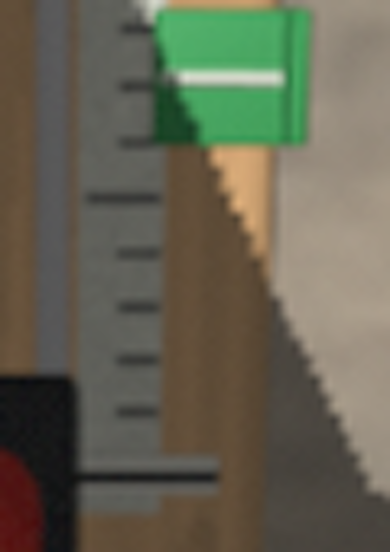

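View pics/hb.png

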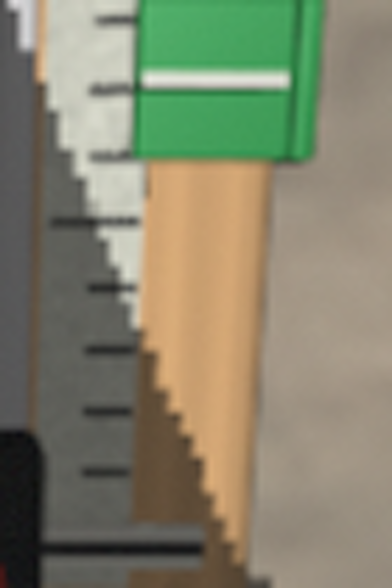

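```bash
python3 - <<'E'
from h import *
from scipy.optimize import least_squares
m=wrist()[1]; s=env.read_state()
def cam(p,r):
    T=np.eye(4);T[:3,:3]=Ro.from_euler('xyz',r).as_matrix();T[:3,3]=p
    return dict(mtx=m['mtx'],cam_to_world=T@m['mount'])
c1=cam([553.31,226.08,231.26],[3.14055,-.00086,3.12143]);c2=cam([566.8,207.1,134.9],[-3.14,-.002,3.121]);c3=cam(s['eef_pos'],s['tool_rot'])
f=lambda x0,y0,k:(lambda x,y:(x0+(x+.5)/k-.5,y0+(y+.5)/k-.5))
A=f(245,105,6.5);B=f(270,90,5.6);C=f(270,180,5)
u=np.array([1,-.021,0])
D=[(c1,A,138,dict(zip((8,7,6,5,4,3,2,1),(29,86,142,198,254,307,360,411))),(225,77),(150,476)),
(c2,B,112,dict(zip((8,7,6,5,4,3,2,1),(19,89,156,222,288,350,411,471))),(215,80),(110,548)),
(c3,C,165,dict(zip((9,8,7,6),(67,142,212,286))),(340,215),(200,246))]
for c,g,tc,t,cl,pt in D:
    k=np.array(list(t));x=np.array([plane(c,g(tc,v),12.5)@u for v in t.values()])
    q=np.polyfit(k,x,1);zero=q[1]
    M=zero-plane(c,g(*cl),16)@u
    P=[round(zero-plane(c,g(*pt),z)@u,2) for z in(18,20,22,24)]
    print('spacing',q.round(2),'res',(x-np.polyval(q,k)).round(1),'mark',M.round(2),'ptr',P)
E
```

```text
spacing [ -9.96 560.7 ] res [ 0.  -0.  -0.1 -0.1  0.2  0.   0.1 -0.1] mark 71.55 ptr [np.float64(-1.18), np.float64(-0.68), np.float64(-0.17), np.float64(0.33)]
spacing [ -9.91 558.82] res [-0.1  0.  -0.  -0.   0.2  0.1 -0.1 -0.1] mark 70.65 ptr [np.float64(-1.38), np.float64(-0.81), np.float64(-0.24), np.float64(0.34)]
spacing [ -9.89 559.99] res [ 0.1  0.1 -0.3  0.2] mark 70.62 ptr [np.float64(67.26), np.float64(68.15), np.float64(69.05), np.float64(69.94)]
```

The ticks are 10 mm apart. The home pointer reads 0 if its height is about 22.5, the mark is at about 70.8 and the pointer is now at about 69.4. I add 1.4 mm, settle and check.

```bash
python3 -m creep '[{"delta_pos":[0.07,0,0],"roll":0,"gripper":0},{"delta_pos":[0.07,0,0],"roll":0,"gripper":0},{"delta_pos":[0,0,0],"roll":0,"gripper":0},{"delta_pos":[0,0,0],"roll":0,"gripper":0},{"delta_pos":[0,0,0],"roll":0,"gripper":0},{"delta_pos":[0,0,0],"roll":0,"gripper":0}]'
python3 - <<'E'
from h import *
s,c=wrist();a=c['image'][180:250,270:370,::-1]
cv2.imwrite('pics/w6.png',cv2.resize(a,(700,490),interpolation=2))
d=env.capture('side')['image'][270:320,200:275,::-1]
cv2.imwrite('pics/s6.png',cv2.resize(d,(750,500),interpolation=2))
E
```

```text
time_s: 8.0
eef_pos: [496.0, 209.1, 47.8]
tool_rot: [3.141, 0.003, 3.121]
force: [5.5, -3.6, 3.9]
finger_gap: 23.3
```

View pics/w6.png

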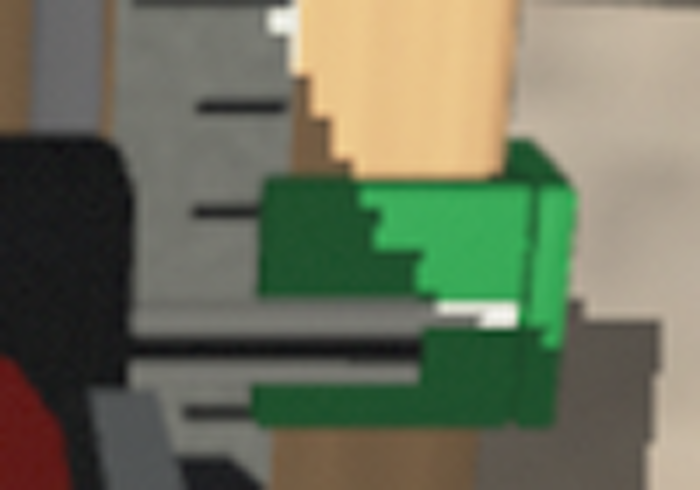

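View pics/s6.png

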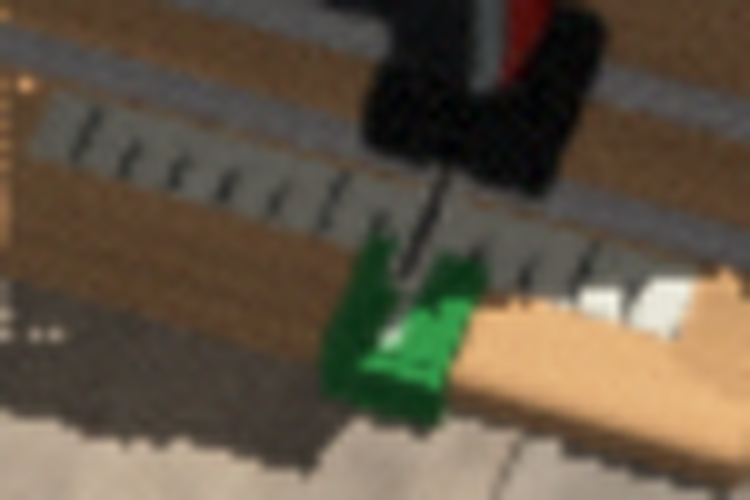

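The remaining offset is about 0.3 mm in the wrist view after parallax, and the side view agrees: the pointer line runs into the clip's white line. I hold still for over 2 s.

```bash
python3 -m creep '[{"delta_pos":[0,0,0],"roll":0,"gripper":0},{"delta_pos":[0,0,0],"roll":0,"gripper":0},{"delta_pos":[0,0,0],"roll":0,"gripper":0},{"delta_pos":[0,0,0],"roll":0,"gripper":0},{"delta_pos":[0,0,0],"roll":0,"gripper":0},{"delta_pos":[0,0,0],"roll":0,"gripper":0},{"delta_pos":[0,0,0],"roll":0,"gripper":0},{"delta_pos":[0,0,0],"roll":0,"gripper":0},{"delta_pos":[0,0,0],"roll":0,"gripper":0},{"delta_pos":[0,0,0],"roll":0,"gripper":0},{"delta_pos":[0,0,0],"roll":0,"gripper":0},{"delta_pos":[0,0,0],"roll":0,"gripper":0}]'
```

```text
time_s: 9.3
eef_pos: [496.0, 209.1, 47.8]
tool_rot: [3.141, 0.003, 3.121]
force: [5.3, -3.4, 4.1]
finger_gap: 23.6
```

```bash
python3 -m creep '[{"delta_pos":[0,0,0],"roll":0,"gripper":0},{"delta_pos":[0,0,0],"roll":0,"gripper":0},{"delta_pos":[0,0,0],"roll":0,"gripper":0},{"delta_pos":[0,0,0],"roll":0,"gripper":0},{"delta_pos":[0,0,0],"roll":0,"gripper":0},{"delta_pos":[0,0,0],"roll":0,"gripper":0},{"delta_pos":[0,0,0],"roll":0,"gripper":0},{"delta_pos":[0,0,0],"roll":0,"gripper":0},{"delta_pos":[0,0,0],"roll":0,"gripper":0},{"delta_pos":[0,0,0],"roll":0,"gripper":0},{"delta_pos":[0,0,0],"roll":0,"gripper":0},{"delta_pos":[0,0,0],"roll":0,"gripper":0}]'
```

```text
time_s: 10.5
eef_pos: [496.0, 209.1, 47.7]
tool_rot: [3.141, 0.003, 3.121]
force: [6.4, -4.3, 3.7]
finger_gap: 23.2
```

```bash
python3 -m creep '[{"delta_pos":[-0.2,0,0],"roll":0,"gripper":0},{"delta_pos":[-0.4,0,0],"roll":0,"gripper":0},{"delta_pos":[-0.4,0,0],"roll":0,"gripper":0},{"delta_pos":[-0.4,0,0],"roll":0,"gripper":0},{"delta_pos":[-0.4,0,0],"roll":0,"gripper":0},{"delta_pos":[-0.4,0,0],"roll":0,"gripper":0},{"delta_pos":[-0.4,0,0],"roll":0,"gripper":0},{"delta_pos":[-0.4,0,0],"roll":0,"gripper":0},{"delta_pos":[-0.4,0,0],"roll":0,"gripper":0},{"delta_pos":[-0.4,0,0],"roll":0,"gripper":0},{"delta_pos":[-0.4,0,0],"roll":0,"gripper":0},{"delta_pos":[-0.4,0,0],"roll":0,"gripper":0}]'
```

```text
time_s: 11.7
eef_pos: [541.2, 208.0, 47.7]
tool_rot: [-3.141, 0.001, 3.121]
force: [1.7, -3.7, 5.6]
finger_gap: 23.5
```

It held steady at 496.0. About 26 mm to go, slowing down near the end.

```bash
python3 -m creep '[{"delta_pos":[-0.4,0,0],"roll":0,"gripper":0},{"delta_pos":[-0.4,0,0],"roll":0,"gripper":0},{"delta_pos":[-0.4,0,0],"roll":0,"gripper":0},{"delta_pos":[-0.3,0,0],"roll":0,"gripper":0},{"delta_pos":[-0.2,0,0],"roll":0,"gripper":0},{"delta_pos":[-0.2,0,0],"roll":0,"gripper":0},{"delta_pos":[-0.2,0,0],"roll":0,"gripper":0},{"delta_pos":[-0.1,0,0],"roll":0,"gripper":0},{"delta_pos":[-0.1,0,0],"roll":0,"gripper":0},{"delta_pos":[-0.1,0,0],"roll":0,"gripper":0},{"delta_pos":[0,0,0],"roll":0,"gripper":0},{"delta_pos":[0,0,0],"roll":0,"gripper":0}]'
```

```text
time_s: 12.9
eef_pos: [564.8, 207.5, 47.8]
tool_rot: [-3.141, 0.0, 3.121]
force: [2.9, -4.0, 6.6]
finger_gap: 23.5
```

```bash
python3 -m creep '[{"delta_pos":[-0.1,0,0],"roll":0,"gripper":0},{"delta_pos":[-0.1,0,0],"roll":0,"gripper":0},{"delta_pos":[-0.1,0,0],"roll":0,"gripper":0},{"delta_pos":[0,0,0],"roll":0,"gripper":0},{"delta_pos":[0,0,0],"roll":0,"gripper":0}]'
```

```text
time_s: 13.4
eef_pos: [567.3, 207.4, 47.8]
tool_rot: [-3.141, -0.001, 3.121]
force: [1.4, -3.9, 7.1]
finger_gap: 23.4
```

```bash
python3 -m creep '[{"delta_pos":[-0.1,0,0],"roll":0,"gripper":0},{"delta_pos":[-0.05,0,0],"roll":0,"gripper":0},{"delta_pos":[0,0,0],"roll":0,"gripper":0},{"delta_pos":[0,0,0],"roll":0,"gripper":0}]'
python3 - <<'E'
from h import *
s,c=wrist();cv2.imwrite('pics/w7.png',c['image'][:,:,::-1])
d=env.capture('side')['image'][220:330,115:295,::-1]
cv2.imwrite('pics/s7.png',cv2.resize(d,None,fx=4.4,fy=4.4,interpolation=2))
E
```

```text
time_s: 13.8
eef_pos: [567.4, 207.4, 47.8]
tool_rot: [-3.14, -0.004, 3.122]
force: [-2.4, -3.9, 9.1]
finger_gap: 23.6
```

View pics/s7.png

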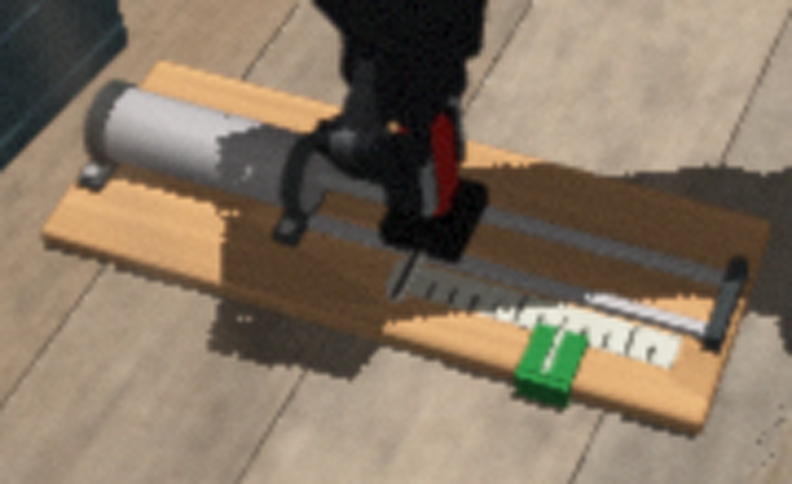

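The TCP stopped at 567.4 (its value at the grasp) while the force changed sign: the knob is on the home stop, with the pointer at its starting pixel (407,278). I release and lift straight up.

```bash
python3 -m creep '[{"delta_pos":[0,0,0],"roll":0,"gripper":0.4},{"delta_pos":[0,0,0],"roll":0,"gripper":0.7},{"delta_pos":[0,0,0],"roll":0,"gripper":1},{"delta_pos":[0,0,0],"roll":0,"gripper":1},{"delta_pos":[0,0,0],"roll":0,"gripper":1},{"delta_pos":[0,0,0],"roll":0,"gripper":1},{"delta_pos":[0,0,-1],"roll":0,"gripper":1},{"delta_pos":[0,0,-2],"roll":0,"gripper":1},{"delta_pos":[0,0,-3],"roll":0,"gripper":1},{"delta_pos":[0,0,-3],"roll":0,"gripper":1},{"delta_pos":[0,0,-3],"roll":0,"gripper":1},{"delta_pos":[0,0,-2],"roll":0,"gripper":1}]'
python3 -m creep '[{"delta_pos":[0,0,-2],"roll":0,"gripper":1},{"delta_pos":[0,0,-1],"roll":0,"gripper":1},{"delta_pos":[0,0,0],"roll":0,"gripper":1},{"delta_pos":[0,0,0],"roll":0,"gripper":1}]'
python3 - <<'E'
from h import *
s,c=wrist();a=cv2.resize(c['image'][:,:,::-1],(400,300));print(s['time_s'],s['force'])
d=env.capture('side');print(blobs(d['image'],'red')[0][-1],blobs(d['image'],'blue')[0])
cv2.imwrite('pics/m8.png',np.hstack([a,cv2.resize(d['image'][:,:,::-1],(400,300))]))
E
```

```text
time_s: 15.1
eef_pos: [570.3, 208.1, 190.7]
tool_rot: [3.14, 0.003, 3.121]
force: [0.5, 0.1, 0.5]
finger_gap: 85.7
time_s: 15.5
eef_pos: [569.0, 207.6, 216.7]
tool_rot: [-3.141, -0.001, 3.121]
force: [-0.6, -0.5, -0.1]
finger_gap: 85.7
15.5 [-0.62317815 -0.54831529 -0.05850894]
([205, 245, 14, 24, 246], [211.57, 256.26]) [([273, 141, 9, 21, 143], [276.56, 150.71])]
```

View pics/m8.png

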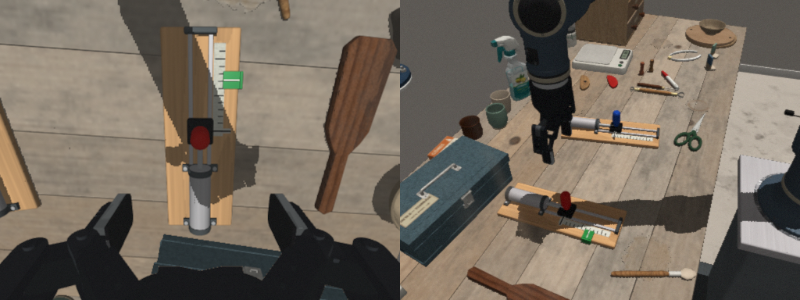

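The red knob is home (side pixel 211.6,256.3; 212.0,255.2 at the start), the blue knob has not moved and the gripper is clear. Handing in.

```bash
python3 -c "
from rig import env
print(env.close_job())"
```

```text
the job is handed in; nothing more can be done
None
```

I checked the red gauge and handed the job in after about 15.5 s of robot time. No verdict was reported.

- **Pull and hold:** I drew the red knob out about 71 mm until the pointer stood beside the clip's white line. I held it for 2.4 s after the last picture, and the TCP stayed at x = 496.0 throughout.
- **Return and release:** I eased it back at 40 mm/s or slower, slowing near the end. The TCP then stopped at its grasp position (567.4) and the force changed sign, which showed the knob was on its home stop. I opened the gripper and lifted clear.
- **Last checks:**
  - The red knob is back at its starting pixel to within about 1 px.
  - The blue gauge looks unmoved.
  - The wrist force is below 1 N.
- **Where measurements disagreed:** The pointer's height was not given. I inferred about 22.5 mm from the scale ticks and parallax, which put the pointer about 0.3 mm short of the clip line. The other estimates of the pull differed by about 1 mm.

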